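# Close up a specimen drawer

## Task

Close up the wooden insect drawer: stand the small white mesh-topped desiccant box upright in the empty bay at the drawer's open end, then slide the glass-topped cover, which lies askew on the rim, home until it drops into its rebate all round and lies level. Push the cover along by its wooden edges without lifting it off the drawer, and do not shift the drawer or knock the brown-lidded jar or the squeeze bottle about.

Things in the scene. Friction and masses are not known exactly. Their poses are not given: they have to be found in the camera images.
- drawer: Open-topped pale wooden insect drawer with a brass pull on its -x face, 150 mm (its x) by 230 mm (its y) outside, loose on the bench, 1.8 kg. Origin: centre of its underside; z up. Pinned beetles (tops 45 mm above the origin) fill its inside for y > -32 mm; a cardboard strip 34 mm high stands at y = -33 mm; beyond it (y -99 to -35 mm) is the empty bay.
- seat (a point): Where the closed cover's origin belongs: middle of the drawer's mouth, 58 mm above the drawer's origin, drawer axes. The wall is 16 mm thick: its inner 12 mm is a level ledge at this height, its outer 4 mm a round-topped lip 6 mm higher (64 mm above the origin). Inside the lip the rebate is 142 x 222 mm; a cover end that is in line dips between the long lips, which then guide it.
- bay (a point): Centre of the foam floor of the empty bay, which is 118 mm (drawer x) by 64 mm (drawer y); it lies at [0, -67, 14] mm in the drawer's frame.
- cover: Loose glass-topped cover: dark wooden frame 137 mm (its x) by 217 mm (its y), 16 mm thick, about 0.28 kg, round a thick clear plate flush with the flat underside; lower outer edge rounded 3 mm. Origin: centre of its underside. It has 2.5 mm play in the rebate on each side; closed, its origin is at the seat, its axes parallel to the drawer's, its top 10 mm above the lip.
- tail (a point): Middle of the cover's +y end face, [0, 108.5, 8] mm in the cover's frame. At the start this end overhangs the drawer's +y end: the cover lies flat on the lip, turned 0.06 to 0.2 rad clockwise (from above), slid 72 to 86 mm towards the drawer's +y and 20 to 34 mm towards its -x, so the bay is open. Pushed sideways near its -y end it turns about a point 33 mm tailward of its middle.
- mesh_box: Small white closed box with a mesh window in its top, 38 x 38 x 38 mm (the foot is 34 x 34 mm up to 19 mm height), about 40 g, holding desiccant. Origin: centre of its underside; z up.
- brown_jar: Glass jar with a brown lid, 68 mm diameter, 82 mm tall; bystander. Origin: centre of its underside.
- squeeze: Pale translucent squeeze bottle, 45 mm diameter, 117 mm tall; bystander. Origin: centre of its underside.
Things that resemble listed ones, but are neither listed nor needed, are in the scene too. There is more than one size of the mesh_box; the one meant has the size given above.

How it is judged:
By the outcome, as a careful person would: the job done as asked, in the order asked, and still so for the second after the job is handed in, with the robot touching nothing.
It also fails if it takes over 72 s, if anything falls off the work surface, if the arm or the gripper's body presses on something with over 40 N, if the wrist force passes 120 N, or if a joint passes its speed limit or range.

## Robot

A 6-joint arm with a two-finger parallel gripper is mounted at the origin on a cart in front of the work surface, level with it; the furniture and walls round the work are solid. World frame = base frame: x ahead of the robot, y to its left, z up, the work surface at z = 0. Lengths are in mm, angles in rad, forces in N, time in s.
With the tool pointing down it reaches from about 300 to 950 mm from the base axis. Payload 3.1 kg.
Tool frame: the origin (TCP) lies midway between the tips of the shut fingers; the grasp point (between the pads) lies bot.hold_point_z behind it (bot.hold_point_z is the distance from the TCP to the grasp point, in mm); z points along the fingers, y is the line along which they close (so a half turn about z gives the same grasp; the last joint's range is limited). The gripper opens to 85 mm and grips with 20 to 120 N. Pads are 22 mm wide; open, the fingers measure 114 mm over their backs; the gripper's body (76 mm by 85 mm) begins 54 mm behind the grasp point. The pads swing forward as they close: fully open they stand 13 mm farther back than shut.
Start: joints at [1.204, 0.308, 1.634, -0, 1.2, -0.07], TCP at [182.814, 597.671, 231.272] pointing down, gripper open.
Joint ranges: [-3.06, 3.06], [-0.79, 1.96], [0.05, 2.63], [-1.19, 4.34], [0.05, 2.64], [-2.94, 2.94]. Speed limits (rad/s): [2.79, 2.79, 3.14, 3.14, 3.14, 3.14].

## Interface

Orientations are given as a 3x3 rotation matrix whose columns are the frame's x, y, z axes.
In Python, from cell import bot, eyes, spotter gives the robot as it stands. The module is installed in compiled form; this text tells all that it offers.
- The arm moves only by the shell command python3 -m pendant 'ROWS'. ROWS is a JSON object of lists of equal length, an entry for each row: "fingers": the closure, from 0 (fully open) to 1 (shut); "dp": the shift along the tool's x, y, z in cm, a list of three; "spin": the turn about the tool's z in degrees. A call has 1 to 12 rows; each row is the pose to reach, as a shift and turn from the pose commanded when the call began, along the tool's axes at that moment; what a row does not reach only later rows make up. A row lasts 1/12 s, in which the tool goes at most 41.7 mm and 7.16 degrees, less where a joint would pass 70% of its speed; a pose out of reach is approached as far as the arm can. A call with a gripper value outside its range is refused whole. The fingers move at their own pace and stop on an object; the grip force is fixed at half the most. Time passes only in rows, so rows that repeat a pose let the fingers close. It gives the time, the measured TCP pose, the force, the opening and the grip force at its end, in the units of the state.
- bot.sense(): the state, without advancing time (a new reading comes with each control period).
- eyes.read_camera(name): name is "scene" or "top" or "wrist"; returns a dict with "color" (384x512x3 uint8, blue, green, red), "fx", "fy", "cx", "cy" (pixels), "rvec" (rotation vector, rad) and "tvec" (3), from world to camera coordinates, as OpenCV has them. Camera axes: x right, y down, z forward; pixel columns grow to the right and rows downward; lengths in mm; the calibration is good to about 2 mm. A picture is of the moment at which its call begins. There is no depth.
- bot.finish_job(): hands the job in; it is judged then, once.
Trained networks look in the newest picture that a camera, given by its name, has taken for a name from the list of things; names that differ only in an ending like _2 or _b are one class to them, and where a whole thing is asked for, a point or a joint stands for the part that bears it (a point fixed in the world has none). Each returns a list of dicts, best first, with "p" (0 to 1); they miss things now and then, are a little off and sometimes report something else, mostly with a low value. They report only what shows in the picture. A call takes as long as a camera call. They do not tell look-alikes from the thing itself.
- spotter.outline_of(name, camera): "mask" (384x512 bool, what is visible of it) and "extent" ([left, top, width, height] in pixels, round what is visible of it).
The state is a dict: "time": time; "joints": joint angles; "qvel": joint speeds; "joint_efforts": joint torques, N m; "eef_pos": TCP position; "tcp_rot": TCP orientation; "ft_force": force on the tool from outside, world axes, zero at the start; "moment": the same for the moment, N m; "finger_gap": finger opening in mm; "grip_force": force on a finger pad.
Only numpy, scipy, OpenCV 4.12 (cv2) and the standard library are available. Lean on these libraries where they do the work, as an engineer would, in place of code of your own. Each camera call takes 0.05 s, during which the arm holds its last target. There are 200 camera calls.

## Working session

There is one attempt and no reset: what is moved stays moved. The work goes in short steps, Python scripts to look and compute and a shell command to move; the robot and the scene stay as the last step left them, time stands still between calls to the robot, and variables do not carry over. Pictures are saved under pics/ and viewed, at most 10 in all, crops included, and the job is handed in when it is done.

```bash
mkdir -p pics
cat > h.py <<'E'
import numpy as np, cv2
from cell import bot, eyes, spotter
def cam(n):
    c=eyes.read_camera(n); c['R']=cv2.Rodrigues(np.array(c['rvec'],float))[0]; c['t']=np.array(c['tvec'],float).ravel(); return c
def proj(c,P):
    P=np.atleast_2d(P)@c['R'].T+c['t']; return np.c_[c['fx']*P[:,0]/P[:,2]+c['cx'],c['fy']*P[:,1]/P[:,2]+c['cy']]
def back(c,uv,z):
    uv=np.atleast_2d(np.array(uv,float)); d=np.c_[(uv[:,0]-c['cx'])/c['fx'],(uv[:,1]-c['cy'])/c['fy'],np.ones(len(uv))]@c['R']
    o=-c['R'].T@c['t']; return o+d*((z-o[2])/d[:,2])[:,None]
E
python3 - <<'E'
from h import *
print(bot.hold_point_z); s=bot.sense(); print(s['tcp_rot'],s['time'],s['finger_gap'])
cs={}
for n in ['top','scene']:
    c=cam(n); cv2.imwrite(f'pics/{n}0.png',c['color']); print(n,c['fx'],-c['R'].T@c['t'])
    for k in ['drawer','cover','mesh_box','brown_jar','squeeze']:
        for d in spotter.outline_of(k,n):
            m=d['mask']; v,u=np.nonzero(m); print(k,round(d['p'],2),d['extent'],back(c,[u.mean(),v.mean()],20).round())
a=cv2.imread('pics/top0.png');b=cv2.imread('pics/scene0.png')
E
```

```text
18.700000000000003
[[-9.56274531e-01  2.92469421e-01 -8.11461724e-04]
 [ 2.92470510e-01  9.56272120e-01 -2.15258247e-03]
 [ 1.46413676e-04 -2.29578841e-03 -9.99997354e-01]] 0.0 85.15679880004078
top 404.3828073007193 [ 459.42337619  136.66128217 1015.76735967]
drawer 0.71 [257.2, 140.5, 107.0, 67.4] [[575. -33.  20.]]
cover 0.58 [233.5, 157.1, 97.0, 60.3] [[516.  83.  20.]]
mesh_box 0.7 [204.3, 183.8, 15.3, 17.3] [[509. 263.  20.]]
mesh_box 0.52 [164.7, 229.7, 21.3, 13.3] [[396. 343.  20.]]
mesh_box 0.43 [207.6, 220.0, 11.8, 12.7] [[423. 251.  20.]]
brown_jar 0.56 [149.4, 178.7, 33.5, 26.9] [[500. 369.  20.]]
squeeze 0.9 [165.3, 134.4, 25.3, 28.8] [[611. 344.  20.]]
scene 441.6975570882414 [-125.60880801  554.10480248  582.20177033]
drawer 0.83 [226.6, 154.6, 116.4, 82.3] [[535. -22.  20.]]
cover 0.63 [212.4, 159.5, 115.3, 67.4] [[575.  46.  20.]]
mesh_box 0.97 [174.5, 275.3, 32.0, 33.9] [[398. 342.  20.]]
mesh_box 0.8 [185.3, 233.5, 22.3, 20.5] [[504. 267.  20.]]
mesh_box 0.61 [217.0, 251.7, 21.5, 23.8] [[421. 253.  20.]]
brown_jar 0.81 [128.4, 225.2, 45.5, 58.8] [[524. 357.  20.]]
squeeze 0.67 [124.4, 188.5, 32.6, 43.7] [[675. 319.  20.]]
```

View pics/top0.png

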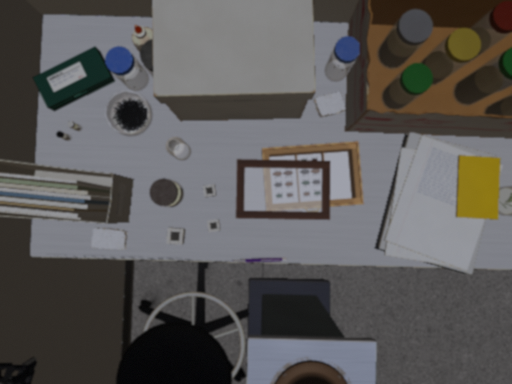

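View pics/scene0.png

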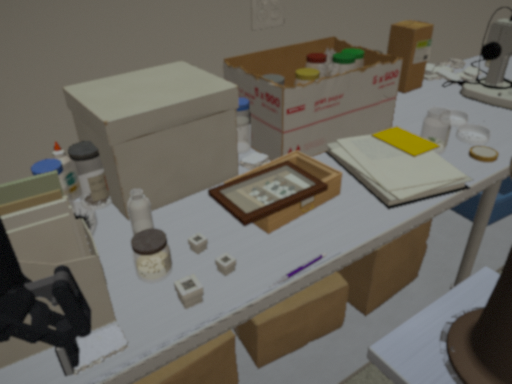

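The top picture shows the drawer at about (312,173) px with the dark cover at (283,188) overhanging to the left. There are three white mesh boxes, at top (176,236), (210,190) and (213,226). In the scene picture they are at (188,291), (198,243) and (225,263). I'll fit their sizes and the frame edges next.

Run:
```python
from h import *
from scipy.optimize import minimize
def poly(c,x,y,a,s):
    k=s/2*.5**.0; R=np.array([[np.cos(a),-np.sin(a)],[np.sin(a),np.cos(a)]])
    q=[];sq=np.array([[1,1],[1,-1],[-1,-1],[-1,1]])
    f=s*34/38/2
    for h,z in((f,0),(f,s/2),(s/2,s/2),(s/2,s)):
        q+= [[*(R@(p*h)+[x,y]),z] for p in sq]
    return cv2.convexHull(proj(c,np.array(q)).astype(np.float32))
C={n:cam(n) for n in('top','scene')}; 
M={n:spotter.outline_of('mesh_box',n) for n in C}
for x,y in((398,342),(506,265),(422,252)):
    ms={}
    for n in C:
        ms[n]=min(M[n],key=lambda d:np.linalg.norm(back(C[n],np.argwhere(d['mask']).mean(0)[::-1],20)[0,:2]-[x,y]))['mask']
    def cost(p):
        e=0
        for n in C:
            im=np.zeros((384*4,512*4),np.uint8); cv2.fillPoly(im,[np.round((poly(C[n],*p)+.5)*4*16).astype(np.int32)],255,shift=4)
            im=cv2.resize(im,(512,384),interpolation=cv2.INTER_AREA)/255.
            e+=np.abs(im-ms[n]).sum()/ms[n].sum()
        return e
    b=min((minimize(cost,[x,y,a,s],method='Nelder-Mead',options=dict(initial_simplex=np.array([x,y,a,s])+np.vstack([np.zeros(4),np.diag([8,8,.3,6])]))) for a in(0,.4,.8,1.2) for s in (30,42)),key=lambda r:r.fun)
    print((x,y),b.x.round(2),round(b.fun,3))
t=cv2.imread('pics/top0.png')
A=cv2.resize(t[130:230,225:375],None,fx=5,fy=5,interpolation=cv2.INTER_CUBIC)
cv2.imwrite('pics/c1.png',A)
s=cv2.imread('pics/scene0.png'); B=cv2.resize(s[220:320,130:260],None,fx=6,fy=6,interpolation=cv2.INTER_CUBIC); cv2.imwrite('pics/c2.png',B)
```

```text
(398, 342) [396.65 342.18   1.49  37.52] 0.153
(506, 265) [5.0956e+02 2.6393e+02 1.5000e-01 2.6760e+01] 0.166
(422, 252) [4.2455e+02 2.5057e+02 1.5000e-01 2.7560e+01] 0.14
```

View pics/c1.png

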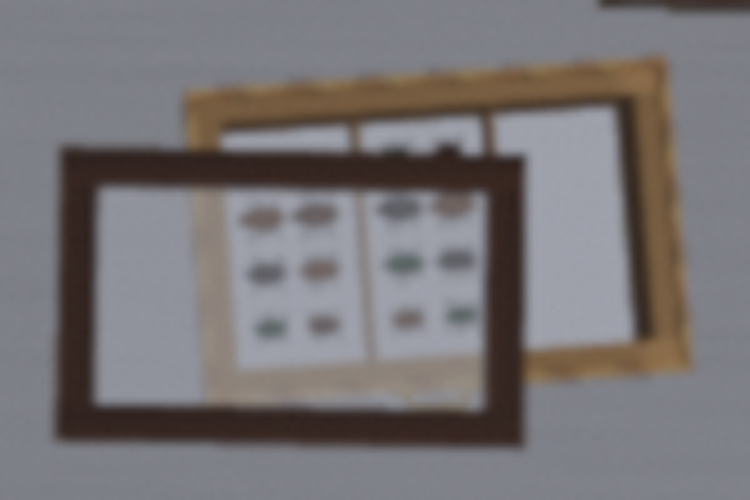

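View pics/c2.png

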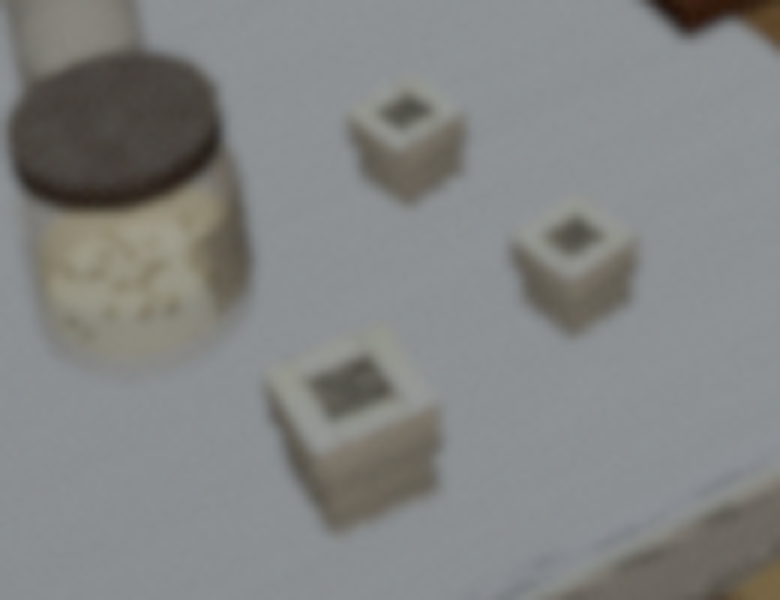

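The size fit gives 37.5 mm for the box at top (176,236) / scene (188,291), and about 27 mm for the ones at top (210,190) and (213,226). So the big one near the jar is the mesh_box, and the enlarged crop confirms it. Crop 1 shows the cover's corners at (62,150), (524,157), (523,446) and (57,438), and the drawer's at (187,90), (662,60) and (690,370).

```bash
cat >> h.py <<'E'
def rigid(L,W):
    L=np.array(L,float);W=np.array(W)[:,:2]; a=L-L.mean(0);b=W-W.mean(0)
    th=np.arctan2((a[:,0]*b[:,1]-a[:,1]*b[:,0]).sum(),(a*b).sum()); R=np.array([[np.cos(th),-np.sin(th)],[np.sin(th),np.cos(th)]])
    t=W.mean(0)-R@L.mean(0); return th,t,R,W-(L@R.T+t)
E
python3 - <<'E'
from h import *
c=cam('top'); f=lambda p:(np.array(p)+.5)/5-.5+[225,130]
th,t,R,r=rigid([[75,115],[75,-115],[-75,-115]],back(c,f([[187,90],[662,60],[690,370]]),63)); print('drawer',th,t,r.round(1))
a,u,Q,r=rigid([[68.5,108.5],[68.5,-108.5],[-68.5,-108.5],[-68.5,108.5]],back(c,f([[62,150],[524,157],[523,446],[57,438]]),80)); print('cover',a,u,r.round(1))
print('rel',a-th,R.T@(u-t)); print('bay',R@[0,-67]+t, [ (R@p+t).round() for p in ([59,-99],[-59,-99],[-59,-35],[59,-35])])
print('cover -y corners',[(Q@p+u).round() for p in([68.5,-108.5],[-68.5,-108.5],[-68.5,108.5],[68.5,108.5])])
s=bot.sense(); Rt=s['tcp_rot']; print(s['time'],s['eef_pos'])
print('tool delta to box above', Rt.T@(np.array([396.7,342.2,150])-s['eef_pos']))
print('y axis ang',np.arctan2(Rt[1,1],Rt[0,1]))
c=cam('wrist'); cv2.imwrite('pics/w0.png',c['color']); print(-c['R'].T@c['t'], c['R'][2], Rt.T@(-c['R'].T@c['t']-s['eef_pos']))
E
```

```text
drawer 0.09497712194650085 [548.34335402  15.7357079 ] [[ 0.  -2.1]
 [-1.2  1.7]
 [ 1.2  0.4]]
cover 0.01197180083145596 [514.03299408  84.18258296] [[-1.5 -0.9]
 [-1.5  1.1]
 [ 1.3  0.7]
 [ 1.7 -0.9]]
rel -0.08300532111504488 [-27.6646074   71.39219146]
bay [554.6972584 -50.9623273] [array([616., -77.]), array([499., -88.]), array([493., -25.]), array([610., -14.])]
cover -y corners [array([584., -23.]), array([447., -25.]), array([444., 192.]), array([581., 193.])]
0.85 [182.81629277 597.67797377 231.30717735]
tool delta to box above [-279.24738354 -181.75924976   81.30538917]
y axis ang 1.2740005911281032
[119.11191075 617.01355611 375.33551919] [ 0.25182336 -0.07794313 -0.96462939] [ 6.65713647e+01 -1.35208223e-01 -1.44029550e+02]
```

```bash
python3 -m pendant '{"fingers":[0,0,0,0,0,0,0,0,0,0],"dp":[[-3,-2,0],[-6,-4,1],[-9,-6,2],[-12.5,-8,3],[-16,-10.5,4],[-19.5,-13,5],[-23,-15.5,6],[-26,-17.5,7],[-27.9,-18.2,8],[-27.9,-18.2,8]],"spin":[-2,-4,-6,-8,-10,-12,-12.4,-12.4,-12.4,-12.4]}'
python3 - <<'E'
from h import *
c=cam('wrist'); s=bot.sense(); print(s['time'],s['eef_pos'],s['joints'])
im=c['color'].copy()
for p in proj(c,[[396.7,342.2,38]]): cv2.circle(im,tuple(int(v) for v in p),3,(0,0,255),-1)
cv2.imwrite('pics/w1.png',im)
for d in spotter.outline_of('mesh_box','wrist'):
    r=cv2.minAreaRect(np.argwhere(d['mask'])[:,::-1].astype(np.float32)); print(d['p'],d['extent'],r)
E
```

```text
time: 1.73
eef_pos: [398.3, 338.1, 149.5]
tcp_rot: [[-0.996, 0.085, -0.001], [0.085, 0.996, -0.003], [0.001, -0.003, -1.0]]
ft_force: [0.1, 0.2, 0.1]
finger_gap: 85.5
grip_force: 0.0
1.7833 [397.1603361  339.97209601 150.3306445 ] [ 6.24685844e-01  2.10116020e-01  1.93812425e+00 -3.35262788e-05
  9.95430722e-01 -8.61330068e-01]
0.9 [232.7, 164.2, 40.8, 41.0] ((254.0, 183.0), (44.0, 42.0), 90.0)
0.87 [176.8, 264.2, 30.0, 37.7] ((192.85296630859375, 282.41180419921875), (33.22737503051758, 32.01470184326172), 75.96376037597656)
0.83 [147.7, 198.1, 39.1, 31.1] ((169.284423828125, 213.6146697998047), (31.0335750579834, 34.290184020996094), 73.3007583618164)
0.48 [1.5, 249.9, 73.4, 14.6] ((35.98378372192383, 259.8973083496094), (9.877630233764648, 72.67855834960938), 81.02737426757812)
```

View pics/w1.png

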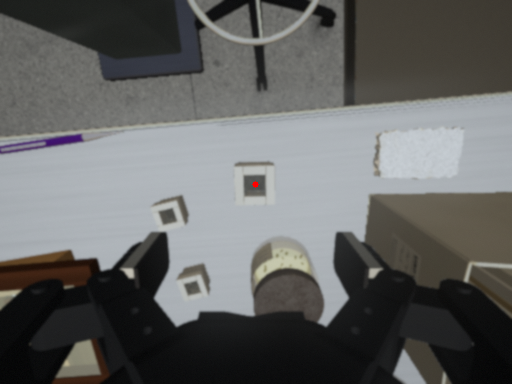

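The red dot, which is the fit, sits on the big box at (255,185), square to the fingers. The jar at (285,280) is clear. I'm descending now.

```bash
python3 -m pendant '{"fingers":[0,0,0,0,0,0,1,1,1,1,1,1],"dp":[[0,0,3],[0,0,6.5],[0,0,10],[0,0,13],[0,0,14.3],[0,0,14.3],[0,0,14.3],[0,0,14.3],[0,0,14.3],[0,0,14.3],[0,0,14.3],[0,0,14.3]],"spin":[0,0,0,0,0,0,0,0,0,0,0,0]}'
```

```text
time: 2.83
eef_pos: [398.0, 343.5, 10.4]
tcp_rot: [[-0.997, 0.08, 0.003], [0.08, 0.997, 0.003], [-0.003, 0.003, -1.0]]
ft_force: [-1.0, 0.2, 6.5]
finger_gap: 37.7
grip_force: 61.8
```

```bash
python3 -m pendant '{"fingers":[1,1,1,1,1],"dp":[[0,0,-2],[0,0,-5],[0,0,-8.5],[0,0,-11.5],[0,0,-11.5]],"spin":[0,0,0,0,0]}' && python3 -m pendant '{"fingers":[1,1,1,1,1,1,1,1,1,1,1,1],"dp":[[-1,-2,0],[-2.5,-5,0],[-4.3,-8.6,0],[-6.1,-12.3,0],[-7.9,-16,0],[-9.7,-19.7,0],[-11.5,-23.4,0],[-13.3,-27.1,0],[-15.1,-30.8,0],[-16.9,-34.5,0],[-18.3,-37.2,0],[-19,-38.3,0]],"spin":[5,12,19,26,33,40,47,54,61,68,75,80]}' && python3 -m pendant '{"fingers":[1,1,1],"dp":[[0,0,0],[0,0,0],[0,0,0]],"spin":[0,0,0]}'
python3 - <<'E'
from h import *
c=cam('wrist'); s=bot.sense(); print(s['eef_pos'],s['tcp_rot'],s['joints'])
cv2.imwrite('pics/w2.png',c['color'])
E
```

```text
time: 3.25
eef_pos: [400.9, 345.3, 130.4]
tcp_rot: [[-0.997, 0.08, 0.011], [0.081, 0.997, 0.008], [-0.01, 0.009, -1.0]]
ft_force: [1.6, 1.0, 0.6]
finger_gap: 37.9
grip_force: 60.9
time: 4.25
eef_pos: [556.4, -59.3, 123.4]
tcp_rot: [[-0.085, 0.996, 0.002], [0.996, 0.085, -0.002], [-0.002, 0.002, -1.0]]
ft_force: [0.1, 0.1, 0.2]
finger_gap: 37.5
grip_force: 60.9
time: 4.5
eef_pos: [554.0, -54.3, 122.7]
tcp_rot: [[-0.095, 0.995, -0.002], [0.995, 0.095, 0.001], [0.001, -0.002, -1.0]]
ft_force: [-0.5, 0.7, -0.9]
finger_gap: 37.8
grip_force: 60.9
[553.95608923 -53.90277083 122.76254476] [[-9.60013020e-02  9.95379930e-01 -1.59523827e-03]
 [ 9.95380921e-01  9.60023697e-02  6.06604890e-04]
 [ 7.56948988e-04 -1.52963488e-03 -9.99998544e-01]] [-1.75418856e-01  3.08589233e-01  1.87675856e+00  3.89846724e-04
  9.57921517e-01 -2.71793357e-01]
```

View pics/w2.png

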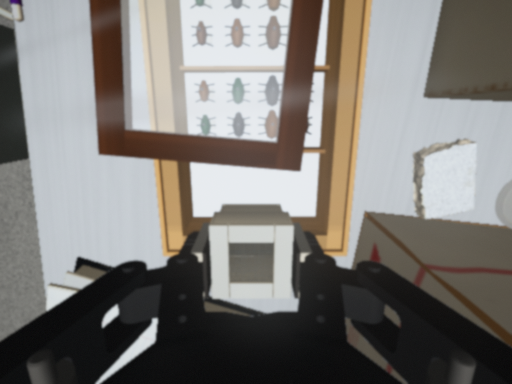

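The box is held over the bay, centred between the side walls at (193–318) px, and the cover edge at row 165 is clear of it. I'm lowering now, with the release as a separate step.

```bash
python3 -m pendant '{"fingers":[1,1,1,1,1,1,1],"dp":[[0,0,2],[0,0,4],[0,0,6],[0,0,8],[0,0,9.3],[0,0,9.7],[0,0,9.7]],"spin":[0,0,0,0,0,0,0]}'
```

```text
time: 5.13
eef_pos: [553.8, -53.8, 25.6]
tcp_rot: [[-0.096, 0.995, -0.003], [0.995, 0.096, 0.001], [0.001, -0.003, -1.0]]
ft_force: [0.3, 0.0, -0.5]
finger_gap: 38.1
grip_force: 60.9
```

```bash
python3 -m pendant '{"fingers":[1,1,0.35,0.35,0.35,0.35,0.35,0.35,0.35,0.35,0.35,0.35],"dp":[[0,0,0.15],[0,0,0.15],[0,0,0.15],[0,0,0.15],[0,0,0.15],[0,0,0.15],[0,0,-1],[0,0,-3],[0,0,-6],[0,0,-9],[0,0,-12],[0,0,-14]],"spin":[0,0,0,0,0,0,0,0,0,0,0,0]}'
python3 - <<'E'
from h import *
im=cam('wrist'); cv2.imwrite('pics/w3.png',im['color'])
c=cam('top'); cv2.imwrite('pics/t3.png',c['color'])
s=bot.sense(); print(s['eef_pos'],s['tcp_rot'][:,0])
E
```

```text
time: 6.13
eef_pos: [556.6, -55.3, 170.5]
tcp_rot: [[-0.094, 0.996, 0.005], [0.996, 0.094, -0.001], [-0.001, 0.005, -1.0]]
ft_force: [1.5, 0.2, 0.2]
finger_gap: 55.6
grip_force: 0.0
[558.86175455 -55.67373045 172.22642218] [-0.09398981  0.99556896 -0.00289113]
```

View pics/w3.png

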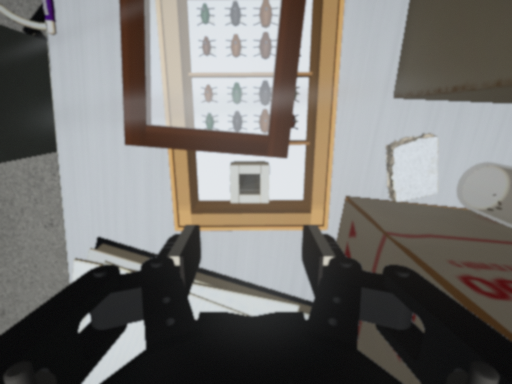

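The box stands upright in the bay at (249,182) px, and the cover's -y end is at about rows 145–157. Next I'll write an edge-based measurement of the cover relative to the drawer from the wrist view.

```bash
cat >> h.py <<'E'
def meas(show=None):
    """cover rel. drawer from the wrist view from above the bay"""
    c=cam('wrist'); im=c['color']; b,g,r=[im[:,:,i].astype(float) for i in range(3)]
    sat=(r-b)/(r+1); V=r
    wood=(sat>.3)&(r>60); br=wood&(r<125)&(g/(r+1)<.62); orange=wood&(r>=130)
    k=np.ones((3,3),np.uint8)
    def big(m):
        m=cv2.morphologyEx(m.astype(np.uint8),cv2.MORPH_OPEN,k); n,l,st,_=cv2.connectedComponentsWithStats(m); return l==1+st[1:,4].argmax()
    C=big(br); O=orange
    return c,im,C,O
E
python3 - <<'E'
from h import *
c=cam('wrist'); im=c['color']
for v in(60,100,180):
    print(v,[(u,*map(int,im[v,u])) for u in list(range(118,200,4 if v<150 else 3))+list(range(268,350,4 if v<150 else 3))])
print([(v,*map(int,im[v,200])) for v in range(120,240,5)])
t=c['color']; print(bot.sense()['eef_pos'],c['fx'])
E
```

```text
60 [(118, 134, 134, 137), (122, 29, 47, 80), (126, 27, 42, 71), (130, 26, 41, 68), (134, 27, 40, 66), (138, 25, 38, 64), (142, 101, 103, 108), (146, 157, 155, 154), (150, 221, 215, 209), (154, 221, 215, 209), (158, 192, 206, 214), (162, 165, 178, 186), (166, 180, 195, 205), (170, 180, 195, 204), (174, 180, 196, 205), (178, 159, 168, 174), (182, 156, 163, 168), (186, 166, 172, 176), (190, 233, 229, 225), (194, 233, 229, 226), (198, 233, 229, 226), (268, 233, 229, 225), (272, 107, 111, 122), (276, 50, 63, 90), (280, 48, 59, 83), (284, 45, 55, 78), (288, 44, 54, 76), (292, 46, 55, 77), (296, 223, 218, 213), (300, 231, 228, 223), (304, 227, 222, 218), (308, 58, 81, 103), (312, 52, 76, 99), (316, 79, 117, 148), (320, 96, 140, 174), (324, 96, 140, 173), (328, 94, 137, 169), (332, 99, 151, 190), (336, 168, 181, 193), (340, 197, 193, 188), (344, 197, 192, 187), (348, 196, 192, 187)]
100 [(118, 184, 180, 176), (122, 75, 81, 100), (126, 75, 82, 101), (130, 75, 82, 97), (134, 75, 82, 98), (138, 76, 83, 97), (142, 98, 102, 109), (146, 149, 149, 151), (150, 212, 207, 203), (154, 213, 209, 204), (
[... 1783 characters left out ...]
34, 200, 196, 191), (337, 199, 195, 190), (340, 201, 196, 191), (343, 199, 195, 190), (346, 198, 194, 189), (349, 199, 194, 189)]
[(120, 216, 211, 205), (125, 233, 229, 225), (130, 57, 68, 91), (135, 52, 63, 87), (140, 49, 58, 81), (145, 47, 56, 78), (150, 175, 172, 172), (155, 234, 230, 227), (160, 234, 230, 227), (165, 234, 231, 227), (170, 234, 230, 227), (175, 235, 231, 227), (180, 234, 231, 228), (185, 234, 231, 227), (190, 234, 231, 227), (195, 234, 230, 227), (200, 101, 113, 127), (205, 56, 79, 102), (210, 54, 76, 98), (215, 103, 149, 183), (220, 100, 147, 181), (225, 69, 106, 139), (230, 140, 144, 147), (235, 144, 140, 136)]
[557.02361726 -55.38117976 169.6101139 ] 276.45415193203326
```

```bash
python3 - <<'E'
s=open('h.py').read(); s=s[:s.index('def meas')]
s+='''
def first(a,lo,hi,thr):
    st=1 if hi>lo else -1
    for i in range(lo,hi,st):
        if a[i]<thr<=a[i-st]: return i-st+st*(a[i-st]-thr)/(a[i-st]-a[i])
def line(P):
    P=np.array(P,float); l=lambda Q:(lambda v:(v[:2],v[2:]))(cv2.fitLine(Q.astype(np.float32),cv2.DIST_HUBER,0,.01,.01).ravel())
    d,p=l(P); n=np.array([-d[1],d[0]]); k=abs((P-p)@n); P=P[k<max(1.5,2*np.median(k))]; d,p=l(P); return p,d,abs((P-p)@[-d[1],d[0]]).mean()
def meas(c,dl,dr,cl,ce,cz=(80,80)):
    """pixel windows; dl,dr,cl:(rows lo,hi,u from,u to); ce:(list of cols, v from, v to); returns drawer & cover pose"""
    im=c['color'].astype(float); b,r=im[:,:,0],im[:,:,2]
    g=lambda ch,w,t:[(u,v) for v in range(w[0],w[1],2) for u in [first(ch[v],w[2],w[3],t)] if u]
    L=back(c,g(b,dl,160),62)[:,:2]; Rr=back(c,g(b,dr,160),62)[:,:2]
    (pl,d1,e1),(pr,d2,e2)=line(L),line(Rr)
    A=lambda d:(np.arctan2(d[1],d[0])+np.pi)%np.pi-np.pi/2
    th=(A(d1)*len(L)+A(d2)*len(Rr))/(len(L)+len(Rr)); ex=np.array([np.cos(th),np.sin(th)]); 
    # line points at the rows nearest to each other
    xl=(L@ex);xr=(Rr@ex); mid=(np.median(xl)+np.median(xr))/2
    pc,d3,e3=line(back(c,g(r,cl,128),cz[0])[:,:2]); ac=A(d3)
    E=[(u,first(r[:,u],ce[1],ce[2],140)) for u in ce[0]]; E=[e for e in E if e[1]]
    Ew=back(c,E,cz[1])[:,:2]; pe,d4,e4=line(Ew)
    cx=np.array([np.cos(ac),np.sin(ac)]); cy=np.array([-cx[1],cx[0]])
    u=cx*(pc@cx+68.5)+cy*(pe@cy+108.5)
    print('drawer a L,R,mean',A(d1).round(4),A(d2).round(4),th.round(4),'width',round(np.median(xr)-np.median(xl),1),'n',len(L),len(Rr),'err',e1.round(2),e2.round(2),e3.round(2),e4.round(2))
    print('cover a',ac.round(4),'end a',np.arctan(d4[1]/d4[0]).round(4),'centre',u.round(1),'rel a',(ac-th).round(4),'rel x',((u@ex)-mid).round(2))
    return th,ex,mid,ac,u
'''
open('h.py','w').write(s)
E
python3 - <<'E'
from h import *
c=cam('wrist')
th,ex,mid,ac,u=meas(c,(160,222,140,200),(40,222,350,300),(20,140,100,140),(list(range(180,226,3))+list(range(274,284,2)),185,120))
# -y end of drawer
im=c['color'][:,:,0].astype(float)
E=[(x,first(im[:,x],245,190,125)) for x in range(200,306,4)]; E=[e for e in E if e[1]]; ey=np.array([-ex[1],ex[0]])
w=back(c,E,62)[:,:2]@ey; print('drawer -y end',np.median(w),w.round(1))
t=ex*mid+ey*(np.median(w)+115); print('drawer centre',t,'rel y',(u-t)@ey)
E
```

```text
drawer a L,R,mean 0.098 0.0979 0.0979 width 151.0 n 31 91 err 0.09 0.08 0.08 0.15
cover a 0.0145 end a 0.0136 centre [514.4  85.1] rel a -0.0834 rel x -28.38
drawer -y end -152.8278746466363 [-154.7 -153.  -153.  -153.  -153.  -153.1 -153.2 -152.8 -152.8 -152.8
 -152.8 -152.9 -152.9 -152.8 -152.8 -153.  -152.6 -152.7 -152.6 -152.6
 -152.6 -152.6 -152.7 -152.8 -152.6 -152.7]
drawer centre [549.68040774  15.9909858 ] rel y 72.26577544011832
```

The measurement is consistent: the lip lines fit to under 0.1 mm and the drawer width comes out at 151 mm. The cover is off by x −28.4, y +72.3 and −0.083 rad. I'll first push near its -y end along +x to straighten it.

```bash
python3 -m pendant '{"fingers":[1,1,1,1,1,1,1,1,1,1,1],"dp":[[1,-2.5,0],[2.2,-5.5,0],[3.5,-8.5,0],[4.8,-11.5,0],[5.7,-13.5,1],[5.7,-13.5,3.5],[5.7,-13.5,6.5],[5.7,-13.5,9],[5.7,-13.5,10],[5.7,-13.5,10],[5.7,-13.5,10]],"spin":[0,0,0,0,0,0,0,0,0,0,0]}'
```

```text
time: 7.25
eef_pos: [414.3, -10.8, 65.5]
tcp_rot: [[-0.094, 0.996, -0.003], [0.996, 0.094, 0.0], [0.001, -0.003, -1.0]]
ft_force: [-0.7, 0.0, 0.0]
finger_gap: -0.1
grip_force: 0.0
```

```bash
python3 -m pendant '{"fingers":[1,1,1,1,1,1,1,1,1,1,1,1],"dp":[[0,0.4,-0.4],[0,0.9,-0.4],[0,1.3,-0.4],[0,1.6,-0.4],[0,1.8,-0.4],[0,2.0,-0.4],[0,2.2,-0.4],[0,2.4,-0.4],[0,2.5,-0.4],[0,2.6,-0.4],[0,2.7,-0.4],[0,2.7,-0.4]],"spin":[0,0,0,0,0,0,0,0,0,0,0,0]}'
```

```text
time: 8.25
eef_pos: [442.3, -8.4, 70.2]
tcp_rot: [[-0.094, 0.996, 0.0], [0.996, 0.094, -0.0], [-0.0, 0.0, -1.0]]
ft_force: [-2.2, -1.5, 1.9]
finger_gap: 0.3
grip_force: 1.0
```

```bash
python3 -m pendant '{"fingers":[1,1,1,1,1,1,1,1,1,1],"dp":[[0,-1,0],[0,-1,-3],[0,-1,-6],[0,0,-10],[-1.5,3,-10],[-3,6.5,-10],[-4.5,9.5,-10],[-5.7,11.5,-10],[-5.7,11.5,-10],[-5.7,11.5,-10]],"spin":[0,0,0,0,0,0,0,0,0,0]}'
python3 - <<'E'
from h import *
c=cam('wrist'); cv2.imwrite('pics/w4.png',c['color'])
meas(c,(165,222,140,200),(40,222,350,300),(20,135,100,155),(list(range(190,226,3))+list(range(274,284,2)),185,110))
print(bot.sense()['eef_pos'])
E
```

```text
time: 9.08
eef_pos: [562.2, -54.5, 169.8]
tcp_rot: [[-0.093, 0.996, -0.0], [0.996, 0.093, 0.001], [0.001, -0.0, -1.0]]
ft_force: [-0.3, -0.0, -0.4]
finger_gap: -0.0
grip_force: 0.0
drawer a L,R,mean 0.0984 0.0974 0.0976 width 150.5 n 29 91 err 0.07 0.08 0.08 0.04
cover a 0.0665 end a 0.063 centre [517.1  88.7] rel a -0.0311 rel x -25.29
[560.89922377 -54.06466776 169.43051557]
```

View pics/w4.png

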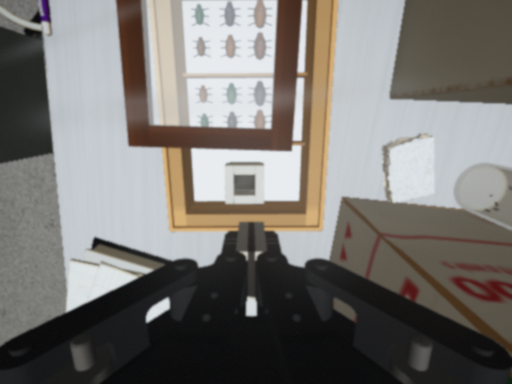

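The push worked: the cover is now at −0.031 rad and x −25.3, and the box stands upright. Next I'll push near the cover's middle.

```bash
python3 -m pendant '{"fingers":[1,1,1,1,1,1,1,1,1,1,1],"dp":[[2.8,-2.8,0],[5.6,-5.6,0],[8.4,-8.4,0],[11.2,-11,0],[14.2,-12.6,0],[14.2,-12.6,3],[14.2,-12.6,6],[14.2,-12.6,8.8],[14.2,-12.6,10],[14.2,-12.6,10],[14.2,-12.6,10]],"spin":[0,0,0,0,0,0,0,0,0,0,0]}'
```

```text
time: 10.05
eef_pos: [421.0, 75.4, 69.6]
tcp_rot: [[-0.094, 0.996, -0.003], [0.996, 0.094, 0.0], [0.0, -0.003, -1.0]]
ft_force: [0.6, 0.7, 0.9]
finger_gap: -0.2
grip_force: 0.0
```

```bash
python3 -m pendant '{"fingers":[1,1,1,1,1,1,1,1,1,1,1,1],"dp":[[0,0.6,0],[0,1.1,0],[0,1.5,0],[0,1.8,0],[0,2.1,0],[0,2.4,0],[0,2.6,0],[0,2.8,0],[0,3.0,0],[0,3.2,0],[0,3.3,0],[0,3.3,0]],"spin":[0,0,0,0,0,0,0,0,0,0,0,0]}' && python3 -m pendant '{"fingers":[1,1,1,1,1,1,1,1,1,1,1],"dp":[[0,-1,0],[0,-1,-3],[0,-1,-6],[-1,0,-10],[-4,3,-10],[-7,5,-10],[-10,7,-10],[-13,9,-10],[-14,10,-10],[-14,10,-10],[-14,10,-10]],"spin":[0,0,0,0,0,0,0,0,0,0,0]}'
python3 - <<'E'
from h import *
c=cam('wrist'); cv2.imwrite('pics/w5.png',c['color'])
meas(c,(170,222,140,200),(40,222,350,300),(20,135,100,180),(list(range(195,226,3))+list(range(274,284,2)),185,110))
print(bot.sense()['eef_pos'])
E
```

```text
time: 11.05
eef_pos: [455.6, 78.2, 71.4]
tcp_rot: [[-0.094, 0.996, -0.002], [0.996, 0.094, -0.0], [-0.0, -0.002, -1.0]]
ft_force: [-5.1, -0.4, 7.8]
finger_gap: -0.3
grip_force: 3.7
time: 11.97
eef_pos: [568.9, -52.2, 170.1]
tcp_rot: [[-0.092, 0.996, -0.0], [0.996, 0.092, 0.0], [0.0, -0.0, -1.0]]
ft_force: [-0.3, 0.8, -0.3]
finger_gap: 0.2
grip_force: 0.0
drawer a L,R,mean 0.0969 0.0971 0.097 width 150.6 n 26 91 err 0.09 0.09 0.09 0.05
cover a 0.0683 end a 0.0647 centre [535.1  90.5] rel a -0.0288 rel x -7.25
[568.03313911 -51.4285696  169.90585718]
```

```bash
python3 -m pendant '{"fingers":[1,1,1,1,1,1,1,1,1,1,1],"dp":[[2.5,-2.8,0],[5,-5.6,0],[7.5,-8.4,0],[10,-10.5,0],[12,-11.5,0],[12,-11.5,3],[12,-11.5,6],[12,-11.5,8.7],[12,-11.5,9.8],[12,-11.5,9.8],[12,-11.5,9.8]],"spin":[0,0,0,0,0,0,0,0,0,0,0]}' && python3 -m pendant '{"fingers":[1,1,1,1,1,1,1,1,1,1],"dp":[[0,0.6,0],[0,1.0,0],[0,1.3,0],[0,1.5,0],[0,1.7,0],[0,1.9,0],[0,2.05,0],[0,2.15,0],[0,2.2,0],[0,2.2,0]],"spin":[0,0,0,0,0,0,0,0,0,0]}' && python3 -m pendant '{"fingers":[1,1,1,1,1,1,1,1,1,1,1],"dp":[[0,-1,0],[0,-1,-3],[0,-1,-6],[-1,0,-10],[-4,3,-10],[-7,5,-10],[-10,7,-10],[-12,8.8,-10],[-12,9.4,-10],[-12,9.4,-10],[-12,9.4,-10]],"spin":[0,0,0,0,0,0,0,0,0,0,0]}'
python3 - <<'E'
from h import *
c=cam('wrist'); cv2.imwrite('pics/w6.png',c['color'])
meas(c,(170,222,140,200),(40,222,350,300),(20,135,100,180),(list(range(195,226,3))+list(range(274,284,2)),185,110))
print(bot.sense()['eef_pos'])
E
```

```text
time: 12.93
eef_pos: [441.3, 57.7, 71.8]
tcp_rot: [[-0.095, 0.995, -0.002], [0.995, 0.095, 0.0], [0.0, -0.002, -1.0]]
ft_force: [0.6, -0.9, 0.6]
finger_gap: -0.0
grip_force: 0.0
time: 13.77
eef_pos: [465.6, 59.0, 72.6]
tcp_rot: [[-0.094, 0.996, 0.001], [0.996, 0.094, 0.0], [-0.0, 0.001, -1.0]]
ft_force: [0.1, 0.4, 0.2]
finger_gap: 0.0
grip_force: 0.0
time: 14.68
eef_pos: [568.4, -51.1, 171.4]
tcp_rot: [[-0.094, 0.996, -0.003], [0.996, 0.094, 0.001], [0.001, -0.003, -1.0]]
ft_force: [-0.5, 0.7, -0.4]
finger_gap: 0.0
grip_force: 0.0
drawer a L,R,mean 0.1009 0.0976 0.0983 width 150.7 n 26 91 err 0.09 0.09 0.1 0.05
cover a 0.1177 end a 0.102 centre [540.  92.] rel a 0.0194 rel x -2.06
[568.03576473 -50.67656474 171.38763164]
```

View pics/w6.png

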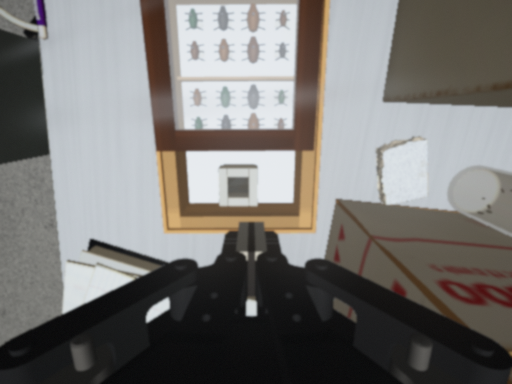

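The cover now lies in line: x −2 mm, and its end angle matches the drawer's. Its -y end at row 148 appears to have dipped between the lips. The box is upright at (238,186). Next is the push on the tail.

```bash
python3 -m pendant '{"fingers":[1,1,1,1,1,1,1,1,1,1,1,1],"dp":[[3,-0.1,0],[6.5,-0.3,0],[10,-0.5,0],[13.5,-0.7,0],[17,-0.9,0],[20.5,-1.0,0],[24,-1.1,0],[27,-1.2,0],[28.3,-1.2,0],[28.3,-1.2,3],[28.3,-1.2,6],[28.3,-1.2,6]],"spin":[0,0,0,0,0,0,0,0,0,0,0,0]}'
python3 - <<'E'
from h import *
c=cam('wrist'); cv2.imwrite('pics/w7.png',c['color'])
s=bot.sense(); print(s['eef_pos'],s['time'],s['joints'])
E
```

```text
time: 15.73
eef_pos: [524.8, 227.8, 106.4]
tcp_rot: [[-0.096, 0.995, -0.012], [0.995, 0.096, -0.005], [-0.003, -0.012, -1.0]]
ft_force: [-2.2, 0.6, -1.4]
finger_gap: -0.2
grip_force: 0.0
[526.41401257 227.98553609 108.69977922] 15.7833 [ 3.32929828e-01  3.62207690e-01  1.83684852e+00 -2.80566488e-04
  9.52490690e-01  2.37561592e-01]
```

View pics/w7.png

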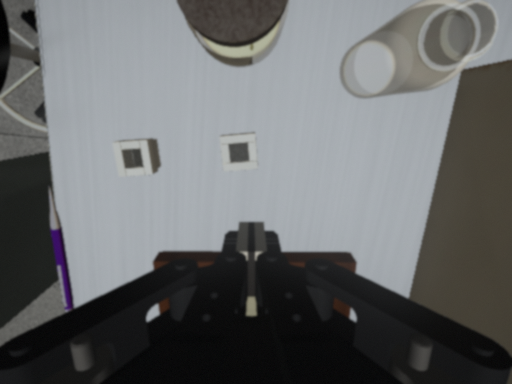

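The tail spans (155–355, row 253) and the fingers sit at column 252, just beyond it. That's centred, so I'm descending and pushing towards -y.

```bash
python3 -m pendant '{"fingers":[1,1,1,1,1],"dp":[[0,0.3,2],[0,0.3,3.8],[0,0.3,4.1],[0,0.3,4.1],[0,0.3,4.1]],"spin":[0,0,0,0,0]}' && python3 -m pendant '{"fingers":[1,1,1,1,1,1,1,1,1,1,1,1],"dp":[[-0.6,0,0],[-1.2,0,0],[-1.7,0,0],[-2.2,0,0],[-2.7,0,0],[-3.2,0,0],[-3.7,0,0],[-4.2,0,0],[-4.7,0,0],[-5.1,0,0],[-5.4,0,0],[-5.5,0,0]],"spin":[0,0,0,0,0,0,0,0,0,0,0,0]}'
```

```text
time: 16.2
eef_pos: [534.9, 229.4, 72.7]
tcp_rot: [[-0.094, 0.996, 0.001], [0.996, 0.094, 0.0], [0.0, 0.002, -1.0]]
ft_force: [0.7, 0.9, 0.3]
finger_gap: 0.1
grip_force: 0.0
time: 17.2
eef_pos: [539.2, 173.9, 71.1]
tcp_rot: [[-0.094, 0.996, -0.001], [0.996, 0.094, -0.0], [-0.0, -0.001, -1.0]]
ft_force: [-0.4, 1.3, 0.4]
finger_gap: 0.1
grip_force: 0.6
```

```bash
python3 -m pendant '{"fingers":[1,1,1,1,1,1,1,1,1,1,1],"dp":[[-0.4,0,0],[-0.8,0,0],[-1.2,0,0],[-1.6,0,0],[-2,0,0],[-2.3,0,0],[-2.6,0,0],[-2.9,0,0],[-3.2,0,0],[-3.4,0,0],[-3.4,0,0]],"spin":[0,0,0,0,0,0,0,0,0,0,0]}'
python3 - <<'E'
from h import *
c=cam('scene'); cv2.imwrite('pics/s8.png',cv2.resize(c['color'][130:260,180:380],None,fx=4,fy=4,interpolation=cv2.INTER_CUBIC))
E
```

```text
time: 18.12
eef_pos: [542.6, 140.1, 71.3]
tcp_rot: [[-0.094, 0.996, 0.0], [0.996, 0.094, -0.001], [-0.001, -0.0, -1.0]]
ft_force: [0.1, -0.6, 0.2]
finger_gap: -0.1
grip_force: 0.0
```

View pics/s8.png

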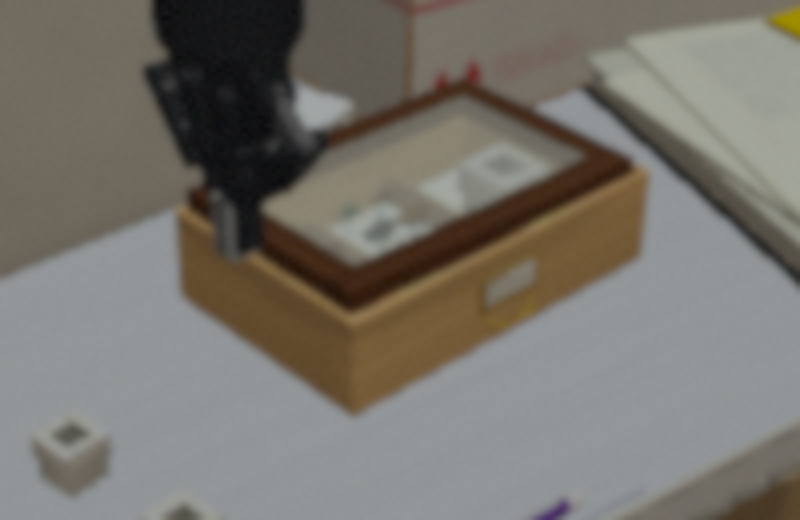

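The cover appears to have dropped in: its rim is even and the push force is nil. I've now viewed more pictures than the limit of 10, so I won't view any more and will check numerically. First I'll retreat and measure.

```bash
python3 -m pendant '{"fingers":[1,1,1,1,1,1,1,1,1,1,1,1],"dp":[[0.8,0,0],[1.5,0,0],[1.5,0,-3],[1.5,0,-6],[1.5,0,-10],[1.5,-3,-10],[1.5,-6,-10],[1.5,-9,-10],[1.5,-12,-10],[1.5,-15,-10],[1.5,-17,-10],[1.5,-17,-10]],"spin":[0,0,0,0,0,0,0,0,0,0,0,0]}'
cat > chk.py <<'E'
from h import *
from scipy.optimize import least_squares
T,S=cam('top'),cam('scene')
# drawer and cover model edges; refine by fitting dark-mask quads
def quad(c):
    im=c['color'].astype(float); b,g,r=im[:,:,0],im[:,:,1],im[:,:,2]
    p=proj(c,[[549.7,16,70]])[0]
    m=((r<110)&((r-b)/(r+1)>.25)).astype(np.uint8)
    n,l,st,ce=cv2.connectedComponentsWithStats(m)
    i=1+np.argmax([st[k,4] if np.linalg.norm(ce[k]-p)<25 else 0 for k in range(1,n)]); print('comp',st[i],ce[i].round(1),'pred',p.round(1))
    return (l==i)
for n,c in(('top',T),('scene',S)):
    m=quad(c); np.save(f'{n}_m.npy',m)
    h=cv2.convexHull(np.argwhere(m)[:,::-1].astype(np.int32)); print(n,cv2.approxPolyDP(h,3,True).reshape(-1,2).tolist())
ex=np.array([np.cos(.0978),np.sin(.0978)]);ey=np.array([-ex[1],ex[0]])
for zh,zt in((74,74),(74,80),(80,80)):
  for y in (0,5):
    for n,c in(('top',T),('scene',S)):
        P=[[*(np.array([549.7,16])+sx*68.5*ex+(y+sy*108.5)*ey),zt if sy>0 else zh] for sx,sy in((1,1),(1,-1),(-1,-1),(-1,1))]
        print(n,zh,zt,y,proj(c,P).round(1).tolist())
s=bot.sense();print(s['time'],s['eef_pos'])
E
python3 chk.py
```

```text
time: 19.17
eef_pos: [367.0, 139.6, 170.2]
tcp_rot: [[-0.096, 0.995, -0.005], [0.995, 0.096, -0.001], [-0.0, -0.005, -1.0]]
ft_force: [-0.0, -0.8, -1.0]
finger_gap: -0.1
grip_force: 0.0
comp [ 262  144   99   66 1989] [312.8 175.4] pred [312.1 174.9]
top [[359, 201], [267, 209], [262, 150], [354, 144]]
comp [ 227  158  111   50 1348] [276.5 184.6] pred [284.  174.1]
scene [[337, 171], [270, 207], [227, 182], [227, 177], [274, 158], [319, 161]]
top 74 74 0 [[263.9, 149.0], [356.1, 142.5], [360.9, 200.7], [268.1, 207.3]]
scene 74 74 0 [[227.5, 177.5], [296.7, 147.4], [339.1, 167.7], [268.5, 203.5]]
top 74 74 5 [[261.8, 149.1], [354.0, 142.7], [358.8, 200.9], [266.0, 207.4]]
scene 74 74 5 [[225.7, 178.3], [295.3, 148.0], [337.6, 168.5], [266.7, 204.4]]
top 74 80 0 [[263.9, 148.6], [356.1, 142.5], [360.9, 200.7], [268.1, 207.3]]
scene 74 80 0 [[227.4, 175.2], [296.7, 147.4], [339.1, 167.7], [268.5, 201.0]]
top 74 80 5 [[261.8, 148.7], [354.0, 142.7], [358.8, 200.9], [266.0, 207.4]]
scene 74 80 5 [[225.6, 176.0], [295.3, 148.0], [337.6, 168.5], [266.6, 201.9]]
top 80 80 0 [[263.9, 148.6], [356.7, 142.1], [361.6, 200.6], [268.1, 207.3]]
scene 80 80 0 [[227.4, 175.2], [296.8, 145.2], [339.3, 165.4], [268.5, 201.0]]
top 80 80 5 [[261.8, 148.7], [354.6, 142.2], [359.4, 200.8], [266.0, 207.4]]
scene 80 80 5 [[225.6, 176.0], [295.4, 145.8], [337.9, 166.2], [266.6, 201.9]]
19.2667 [371.89245055 140.27281871 171.65281974]
```

The last TCP position puts the tail at drawer y ≈ 113, which is still on the +y lip. It needs about 6 mm more, so I'll go back and push on gently.

```bash
python3 -m pendant '{"fingers":[1,1,1,1,1,1,1,1,1,1,1,1],"dp":[[0,3,0],[0,6,0],[0,9.5,0],[0,13,0],[0,16,0],[0,17,0],[0,17,3],[0,17,6],[0,17,9],[0,17,10.1],[0,17,10.1],[0,17,10.1]],"spin":[0,0,0,0,0,0,0,0,0,0,0,0]}' && python3 -m pendant '{"fingers":[1,1,1,1,1,1,1,1,1,1],"dp":[[-0.4,0,0],[-0.8,0,0],[-1.2,0,0],[-1.5,0,0],[-1.6,0,0],[-1.7,0,0],[-1.8,0,0],[-1.9,0,0],[-1.95,0,0],[-1.95,0,0]],"spin":[0,0,0,0,0,0,0,0,0,0]}'
```

```text
time: 20.27
eef_pos: [541.3, 155.8, 70.1]
tcp_rot: [[-0.094, 0.996, -0.001], [0.996, 0.094, -0.0], [-0.0, -0.001, -1.0]]
ft_force: [0.5, 0.1, 0.9]
finger_gap: -0.2
grip_force: 0.0
time: 21.1
eef_pos: [543.2, 136.6, 70.5]
tcp_rot: [[-0.094, 0.996, 0.0], [0.996, 0.094, 0.001], [0.001, 0.0, -1.0]]
ft_force: [-0.8, 2.4, 1.8]
finger_gap: -0.1
grip_force: 1.0
```

```bash
python3 -m pendant '{"fingers":[1,1,1,1,1,1],"dp":[[-0.1,0,0],[-0.2,0,0],[-0.3,0,0],[-0.35,0,0],[-0.35,0,0],[-0.35,0,0]],"spin":[0,0,0,0,0,0]}'
```

```text
time: 21.6
eef_pos: [543.5, 132.7, 70.4]
tcp_rot: [[-0.094, 0.996, 0.0], [0.996, 0.094, 0.0], [0.0, 0.0, -1.0]]
ft_force: [0.3, 1.9, 2.2]
finger_gap: 0.2
grip_force: 1.1
```

```bash
python3 -m pendant '{"fingers":[1,1,1,1,1,1,1,1,1,1,1],"dp":[[0.8,0,0],[1.2,0,0],[1.2,0,-3],[1.2,0,-6],[1.2,0,-10],[-2,0,-10],[-5,0,-10],[-6,0,-10],[-6,0,-10],[-6,0,-10],[-6,0,-10]],"spin":[0,0,0,0,0,0,0,0,0,0,0]}'
python3 - <<'E'
from h import *
c=cam('wrist'); s=bot.sense(); print(s['time'],s['eef_pos'])
D=np.array([549.7,16]);ex=np.array([np.cos(.0978),np.sin(.0978)]);ey=np.array([-ex[1],ex[0]])
W=lambda x,y,z:[*(D+x*ex+y*ey),z]
im=c['color'].astype(float)
# profiles along drawer y across the +y end, at z=74, and along x across both long sides
for x in(-45,-20,20,45):
    ys=np.arange(100,120,1.); p=proj(c,[W(x,y,74) for y in ys]).astype(np.float32)
    v=[cv2.remap(im[:,:,k].astype(np.float32),p[:,0].reshape(1,-1),p[:,1].reshape(1,-1),cv2.INTER_LINEAR)[0] for k in(0,2)]
    print('x',x,p[0].round(),[(int(y),int(a),int(b)) for y,a,b in zip(ys,*v)])
for y in(60,100):
  for sg in(-1,1):
    xs=np.arange(62,80,1.); p=proj(c,[W(sg*x,y,74) for x in xs]).astype(np.float32)
    v=[cv2.remap(im[:,:,k].astype(np.float32),p[:,0].reshape(1,-1),p[:,1].reshape(1,-1),cv2.INTER_LINEAR)[0] for k in(0,2)]
    print('y',y,sg,p[0].round(),[(int(y),int(a),int(b)) for y,a,b in zip(xs,*v)])
E
```

```text
time: 22.52
eef_pos: [548.2, 73.9, 169.5]
tcp_rot: [[-0.094, 0.996, -0.002], [0.996, 0.094, 0.001], [0.001, -0.002, -1.0]]
ft_force: [0.7, -0.6, -0.4]
finger_gap: 0.1
grip_force: 0.0
22.5667 [548.33413998  74.06145162 169.51484199]
x -45 [194. 143.] [(100, 45, 84), (101, 47, 87), (102, 47, 89), (103, 46, 88), (104, 45, 84), (105, 47, 84), (106, 64, 114), (107, 86, 155), (108, 98, 176), (109, 100, 180), (110, 100, 182), (111, 102, 190), (112, 109, 199), (113, 110, 197), (114, 97, 177), (115, 84, 142), (116, 116, 137), (117, 168, 166), (118, 191, 182), (119, 195, 185)]
x -20 [223. 143.] [(100, 51, 86), (101, 51, 89), (102, 51, 91), (103, 52, 91), (104, 52, 87), (105, 52, 84), (106, 67, 112), (107, 89, 154), (108, 100, 174), (109, 101, 177), (110, 101, 179), (111, 104, 188), (112, 111, 198), (113, 114, 201), (114, 105, 190), (115, 93, 156), (116, 123, 144), (117, 171, 169), (118, 192, 183), (119, 194, 185)]
x 20 [269. 143.] [(100, 54, 89), (101, 54, 90), (102, 54, 91), (103, 55, 92), (104, 55, 91), (105, 57, 92), (106, 72, 121), (107, 92, 159), (108, 101, 173), (109, 101, 175), (110, 99
[... 975 characters left out ...]
(73, 191, 192), (74, 198, 189), (75, 198, 189), (76, 198, 189), (77, 198, 189), (78, 198, 188), (79, 197, 187)]
y 100 -1 [174. 143.] [(62, 39, 71), (63, 40, 73), (64, 41, 75), (65, 41, 76), (66, 41, 78), (67, 41, 79), (68, 41, 80), (69, 42, 82), (70, 50, 89), (71, 88, 121), (72, 144, 162), (73, 183, 183), (74, 197, 187), (75, 198, 187), (76, 198, 187), (77, 196, 186), (78, 196, 186), (79, 197, 186)]
y 100 1 [318. 142.] [(62, 51, 79), (63, 53, 81), (64, 54, 84), (65, 57, 92), (66, 64, 110), (67, 71, 127), (68, 83, 154), (69, 101, 187), (70, 114, 201), (71, 130, 201), (72, 161, 193), (73, 186, 186), (74, 194, 185), (75, 197, 187), (76, 198, 189), (77, 199, 189), (78, 199, 189), (79, 198, 189)]
```

The tail end measures 137.3 mm wide when taken at z = 74, where it would read 140 if it were still on the lip. It sits at y 106.3 and is offset 1.9 mm, so it has dropped within its play. Now the same check at the -y end.

```bash
python3 -m pendant '{"fingers":[1,1,1,1,1,1,1],"dp":[[-3,0.2,0],[-6,0.4,0],[-9,0.6,0],[-12,0.8,0],[-12.6,0.8,0],[-12.6,0.8,0],[-12.6,0.8,0]],"spin":[0,0,0,0,0,0,0]}'
python3 - <<'E'
from h import *
c=cam('wrist'); im=c['color'].astype(np.float32); s=bot.sense(); print(s['time'],s['eef_pos'])
D=np.array([549.7,16]);ex=np.array([np.cos(.0978),np.sin(.0978)]);ey=np.array([-ex[1],ex[0]])
print('cam drawer x',((-c['R'].T@c['t'])[:2]-D)@ex,(-c['R'].T@c['t'])[2])
W=lambda x,y,z:[*(D+x*ex+y*ey),z]
def prof(P):
    p=proj(c,P).astype(np.float32); return [cv2.remap(im[:,:,k],p[:,0].reshape(1,-1),p[:,1].reshape(1,-1),cv2.INTER_LINEAR)[0].astype(int) for k in(0,2)]
for x in(-45,-25,25,45):
    ys=np.arange(-104,-124,-1.); print('x',x,[(int(y),a,b) for y,a,b in zip(ys,*map(list,prof([W(x,y,74) for y in ys])))])
for y in(-90,-40,20):
  for g in(-1,1):
    xs=np.arange(64,76,1.); print('y',y,g,[(int(q),a,b) for q,a,b in zip(xs,*map(list,prof([W(g*q,y,74) for q in xs])))])
# box seen through glass?
print([(round(d['p'],2),d['extent']) for d in spotter.outline_of('mesh_box','wrist')], proj(c,[[560,-55,52]]).round())
E
```

```text
time: 23.15
eef_pos: [568.4, -50.7, 169.8]
tcp_rot: [[-0.094, 0.996, -0.001], [0.996, 0.094, 0.001], [0.001, -0.001, -1.0]]
ft_force: [0.3, 0.2, -0.4]
finger_gap: 0.5
grip_force: 0.0
23.2 [568.35997939 -50.20011935 169.7839129 ]
cam drawer x 12.8119883143712 313.8683767762276
x -45 [(-104, np.int64(44), np.int64(79)), (-105, np.int64(44), np.int64(79)), (-106, np.int64(44), np.int64(78)), (-107, np.int64(43), np.int64(78)), (-108, np.int64(43), np.int64(76)), (-109, np.int64(43), np.int64(75)), (-110, np.int64(51), np.int64(79)), (-111, np.int64(87), np.int64(101)), (-112, np.int64(143), np.int64(143)), (-113, np.int64(185), np.int64(177)), (-114, np.int64(200), np.int64(190)), (-115, np.int64(202), np.int64(192)), (-116, np.int64(202), np.int64(191)), (-117, np.int64(201), np.int64(191)), (-118, np.int64(201), np.int64(191)), (-119, np.int64(201), np.int64(190)), (-120, np.int64(201), np.int64(190)), (-121, np.int64(200), np.int64(190)), (-122, np.int64(200), np.int64(190)), (-123, np.int64(200), np.int64(189))]
x -25 [(-104, np.int64(48), np.int64(81)), (-105, np.int64(46), np.int6
[... 4058 characters left out ...]
, (69, np.int64(49), np.int64(89)), (70, np.int64(60), np.int64(95)), (71, np.int64(104), np.int64(123)), (72, np.int64(164), np.int64(164)), (73, np.int64(194), np.int64(186)), (74, np.int64(201), np.int64(191)), (75, np.int64(202), np.int64(191))]
y 20 1 [(64, np.int64(73), np.int64(95)), (65, np.int64(76), np.int64(103)), (66, np.int64(87), np.int64(127)), (67, np.int64(96), np.int64(147)), (68, np.int64(99), np.int64(158)), (69, np.int64(109), np.int64(183)), (70, np.int64(122), np.int64(200)), (71, np.int64(131), np.int64(201)), (72, np.int64(149), np.int64(195)), (73, np.int64(180), np.int64(191)), (74, np.int64(196), np.int64(191)), (75, np.int64(200), np.int64(192))]
[] [[242. 188.]]
```

```bash
python3 -c "
from cell import bot
print(bot.finish_job())"
```

```text
the job is handed in; nothing more can be done
None
```

I handed the job in at about 23 s of robot time: the 38 mm desiccant box stands in the bay and the cover measures seated and level all round (touching the -y end, about 2 mm towards -x); I viewed 11 pictures against the limit of 10, so I checked the seating by measurement only and did not re-check the box after closing or the jar and bottle.

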